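# Re-rack the paintbrushes in mirrored order

### The job

A left-handed painter takes over this bench: move the four paintbrushes from their rests on the steel tray to the empty dark rack, one to a slot, in reverse order, so that the brush now at the left end of the row (seen from the robot) lies at the right end of the rack, and so on through the row. Each should lie level in its slots on both rails, its handle spanning the rails and its bristles jutting out on the far side, away from the robot, as it lies now. Leave the glass jar between the racks where it stands.

Things in the scene. Friction and masses are not known exactly. Their poses are not given: they have to be found in the camera images.
- brush_flat: Loose brush: flat wash brush, square-cut head 32 mm wide, 8 thick, reaching 60 mm ahead of the origin. Dark wooden handle 155 mm long, 12 wide, 11 high; 40 g. Origin on the axis where handle meets steel ferrule; x along the brush to the bristle tip, z up. Grip the handle at x = -75 mm, near the balance point and midway between the rails.
- brush_fan: Loose brush: fan brush, thin head spreading like an open fan to about 40 mm wide, reaching 60 mm ahead of the origin. Dark wooden handle 155 mm long, 12 wide, 11 high; 40 g. Origin on the axis where handle meets steel ferrule; x along the brush to the bristle tip, z up. Grip the handle at x = -75 mm, near the balance point and midway between the rails.
- brush_mop: Loose brush: mop brush, fat rounded head 27 mm across, reaching 64 mm ahead of the origin. Dark wooden handle 155 mm long, 12 wide, 11 high; 40 g. Origin on the axis where handle meets steel ferrule; x along the brush to the bristle tip, z up. Grip the handle at x = -75 mm, near the balance point and midway between the rails.
- brush_liner: Loose brush: liner brush, thin pointed head 8 mm across, reaching 65 mm ahead of the origin. Dark wooden handle 155 mm long, 12 wide, 11 high; 40 g. Origin on the axis where handle meets steel ferrule; x along the brush to the bristle tip, z up. Grip the handle at x = -75 mm, near the balance point and midway between the rails.
- rest_flat: Fixed pale-wood rest under the flat brush at the start (known by that brush: the four are alike, in a row 60 mm apart on a steel tray). Origin centred under its 110 x 56 mm foot, 6 mm above the table; x towards the bristles, y left along the row, z up. Two 8 mm rails at x = +-45 mm, each with one 30 mm wide slot at y = 0; slot floor at z = 50 mm, teeth 15 mm higher.
- rest_fan: Fixed pale-wood rest under the fan brush at the start (known by that brush: the four are alike, in a row 60 mm apart on a steel tray). Origin centred under its 110 x 56 mm foot, 6 mm above the table; x towards the bristles, y left along the row, z up. Two 8 mm rails at x = +-45 mm, each with one 30 mm wide slot at y = 0; slot floor at z = 50 mm, teeth 15 mm higher.
- rest_mop: Fixed pale-wood rest under the mop brush at the start (known by that brush: the four are alike, in a row 60 mm apart on a steel tray). Origin centred under its 110 x 56 mm foot, 6 mm above the table; x towards the bristles, y left along the row, z up. Two 8 mm rails at x = +-45 mm, each with one 30 mm wide slot at y = 0; slot floor at z = 50 mm, teeth 15 mm higher.
- rest_liner: Fixed pale-wood rest under the liner brush at the start (known by that brush: the four are alike, in a row 60 mm apart on a steel tray). Origin centred under its 110 x 56 mm foot, 6 mm above the table; x towards the bristles, y left along the row, z up. Two 8 mm rails at x = +-45 mm, each with one 30 mm wide slot at y = 0; slot floor at z = 50 mm, teeth 15 mm higher.
- rack: Fixed empty dark-wood rack with pale teeth, 130 x 270 mm. Origin centred under its foot; x away from the robot, y left along the row, z up. Two 8 mm rails at x = +-45 mm, each with slots at y = +90, +30, -30, -90 mm; slots 30 mm wide, floor at z = 56 mm, teeth 15 mm higher. A brush lying across both rails has its axis at z = 61.5 mm and its origin at about x = +75 mm.
- jar: Loose empty clear-glass jar, 64 mm across, 85 mm high, standing between the two racks. Origin at the centre of its underside. Not to be moved.
Mind the look-alikes: they are no part of the job. What is shaped like the brush_flat but green is not meant.

How it is judged:
By the outcome, as a careful person would: the job done as asked, in the order asked, and still so for the second after the job is handed in, with the robot touching nothing.
It also fails if it takes over 99 s, if anything falls off the work surface, if the arm or the gripper's body presses on something with over 40 N, if the wrist force passes 120 N, or if a joint passes its speed limit or range.

### The arm

A 6-joint arm with a two-finger parallel gripper is mounted at the origin on the work surface. World frame = base frame: x ahead of the robot, y to its left, z up, the work surface at z = 0. Lengths are in m, angles in rad, forces in N, time in s.
With the tool pointing down it reaches from about 0.3 to 0.775 m from the base axis. Payload 14.6 kg.
Tool frame: the origin (TCP) lies on the centre line of the jaws, within the pads' length; the fingertips stand 22 mm ahead of it and the grasp point (between the pads) lies 3 mm ahead of it; z points along the fingers, y is the line along which they close (so a half turn about z gives the same grasp; the last joint's range is limited). The gripper opens to 85 mm and grips with 20 to 120 N. Pads are 22 mm wide; open, the fingers measure 114 mm over their backs; the gripper's body (76 mm by 85 mm) begins 54 mm behind the grasp point. The pads swing forward as they close: fully open they stand 13 mm farther back than shut.
Start: joints at [-1.169, 0.3, 1.521, -0, 1.321, -0.067], TCP at [0.248, -0.491, 0.253] pointing down, gripper open.
Joint ranges: [-3.03, 3.03], [-0.79, 2.21], [0.23, 2.52], [-1.04, 4.18], [0, 3.07], [-2.55, 2.55]. Speed limits (rad/s): [2.22, 2.22, 2.57, 3.14, 3.14, 3.14].

### API

Orientations are given as a unit quaternion [x, y, z, w].
In Python, from plant import read_state, capture, camera_params, sign_off gives the robot as it stands.
- The arm moves only by the tool carry_out, never from a script. Its arguments are lists of equal length, an entry for each row: "grip": the finger opening in mm, from 0 to 85.4; "dp": the shift along the tool's x, y, z in units of 1 m (1.0 is 1 m), a list of three; "twist": the turn about the tool's z in units of 90 degrees (1.0 is 90 degrees). In form: {"grip": [grip, ...], "dp": [[dx, dy, dz], ...], "twist": [twist, ...]}. A call has 1 to 10 rows; each row shifts and turns the commanded pose from where the row before left it, along the tool's axes as they then stand; what a row does not reach is not made up. A row lasts 1/8 s, in which the tool goes at most 62.5 mm and 10.7 degrees, less where a joint would pass 70% of its speed; a pose out of reach is approached as far as the arm can. A call with a number of a shift or a turn outside -1 to 1 is refused whole. A call with a gripper value outside its range is refused whole. The fingers move at their own pace and stop on an object; the grip force is fixed at half the most. Time passes only in rows, so rows that do not move let the fingers close. It gives the time, the measured TCP pose, the force, the opening and the grip force at its end, in the units of the state.
- read_state(): the state, without advancing time (a new reading comes with each control period).
- capture(name): name is "scene" or "top"; returns the picture (400x640x3 uint8, red, green, blue); there is no depth.
- camera_params(name): a dict with "fx", "fy", "cx", "cy" (pixels), "origin" and "attitude" of the camera in the world. Camera axes: x right, y up, looking along -z (the intrinsics and any distortion apply to the point x, -y, -z); pixel columns grow to the right and rows downward; lengths in m; the calibration is good to about 2 mm. A picture is of the moment at which its call begins. camera_params takes no time and is no camera call.
- sign_off(): hands the job in; it is judged then, once.
The state is a dict: "t": time; "joints": joint angles; "dq": joint speeds; "effort": joint torques, N m; "eef_pos": TCP position; "tool_rot": TCP orientation; "contact_force": force on the tool from outside, world axes, zero at the start; "wrist_torque": the same for the moment, N m; "gripper_width": finger opening in m; "grasp_force": force on a finger pad.
Only numpy, scipy, OpenCV 4.12 (cv2) and the standard library are available. Lean on these libraries where they do the work, as an engineer would, in place of code of your own. Each camera call takes 0.05 s, during which the arm holds its last target. There are 200 camera calls.

## Working session

There is one attempt and no reset: what is moved stays moved. The work goes in short steps, Python scripts to look and compute and a tool call to move; the robot and the scene stay as the last step left them, time stands still between calls to the robot, and variables do not carry over. Pictures are saved under pics/ and viewed, at most 14 in all, crops included, and the job is handed in when it is done.

Besides the shell and the picture viewer there is one more tool, called as a command line: name --pt "numbers of a row" for each row, then --argument value for the rest. carry_out: Moves the arm, as the interface text tells. Shifts and turns lie within -1 to 1; 1 stands for 1 m of shift or 90 degrees of turn. Its arguments: {"type":"object","properties":{"grip":{"type":"array","items":{"type":"number"}},"dp":{"type":"array","items":{"type":"array","items":{"type":"number","minimum":-1,"maximum":1}}},"twist":{"type":"array","items":{"type":"number","minimum":-1,"maximum":1}}},"required":["grip","dp","twist"]}

```bash
mkdir -p pics; python3 - <<'E'
from plant import *
import cv2
for n in("scene","top"):
    cv2.imwrite(f"pics/{n}0.png",capture(n)[:,:,::-1]); print(camera_params(n))
s=read_state();print(s)
E
```

```text
{'fx': 457.3735862755263, 'fy': 457.3735862755263, 'cx': 322.7327673282508, 'cy': 204.84042901548096, 'origin': array([ 0.86137515, -0.65430488,  1.10486099]), 'attitude': array([0.30453572, 0.08674522, 0.27309656, 0.90837852])}
{'fx': 428.71036345095024, 'fy': 428.71036345095024, 'cx': 321.63567524341005, 'cy': 203.27597494692697, 'origin': array([0.35071273, 0.03225279, 1.34657474]), 'attitude': array([ 0.02450695, -0.02125466, -0.69746343,  0.71588575])}
{'t': 0.1, 'joints': array([-1.16862076e+00,  3.00421909e-01,  1.52149901e+00,  1.49167808e-05,
        1.32070978e+00, -6.66171365e-02]), 'dq': array([-0.00025001, -0.00220055, -0.00220064, -0.0001369 , -0.00052655,
       -0.00091777]), 'effort': array([ 2.22788673e-03, -5.44370914e+01, -3.62371194e+01, -3.76968319e-05,
        2.97159510e-03,  3.79354361e-07]), 'eef_pos': array([ 0.24841621, -0.49050036,  0.25278301]), 'tool_rot': array([ 9.72655018e-01,  2.32254056e-01, -7.95493074e-05, -5.12941294e-04]), 'contact_force': array([-0.19011847, -0.78140294, -0.11471737]), 'wrist_torque': array([ 0.03296964,  0.00901617, -0.00338235]), 'grasp_force': 0.0, 'gripper_width': 0.08554332785632297}
```

View pics/top0.png

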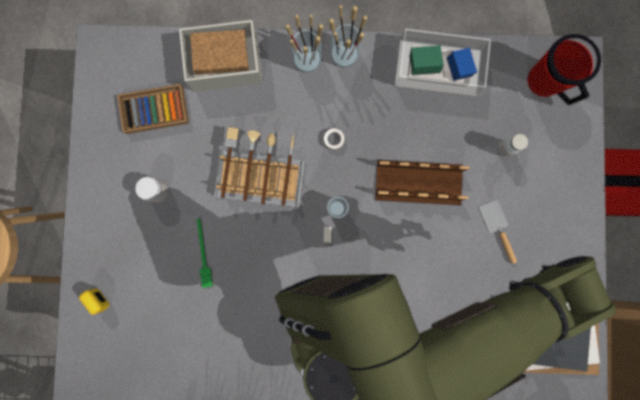

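View pics/scene0.png

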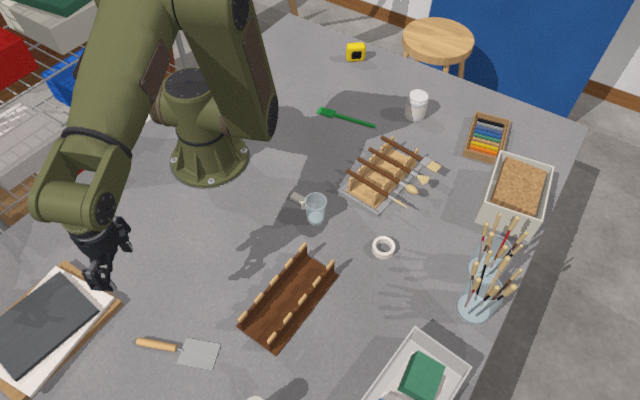

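The top view shows the brushes, left to right, as flat (230,150), fan (250,150), mop (269,155) and liner (290,155). The rack spans columns 376–468, rows 160–205, and the jar is at (338,207). The scene view agrees.

```bash
cat > h.py <<'E'
import numpy as np, cv2
from plant import *
from scipy.spatial.transform import Rotation as R
def ray(n,uv,z):
    c=camera_params(n); uv=np.atleast_2d(uv)
    d=np.c_[(uv[:,0]-c['cx'])/c['fx'],-(uv[:,1]-c['cy'])/c['fy'],-np.ones(len(uv))]
    d=R.from_quat(c['attitude']).apply(d); o=c['origin']
    return o+d*((z-o[2])/d[:,2])[:,None]
E
python3 - <<'E'
from h import *
a=cv2.imread('pics/top0.png')
c=a[115:220,205:475]; cv2.imwrite('pics/top_c.png',cv2.resize(c[:, :110],None,fx=5.5,fy=5.5,interpolation=cv2.INTER_CUBIC))
cv2.imwrite('pics/top_d.png',cv2.resize(a[140:220,315:475],None,fx=5,fy=5,interpolation=cv2.INTER_CUBIC))
E
```

```text
(no output)
```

View pics/top_c.png

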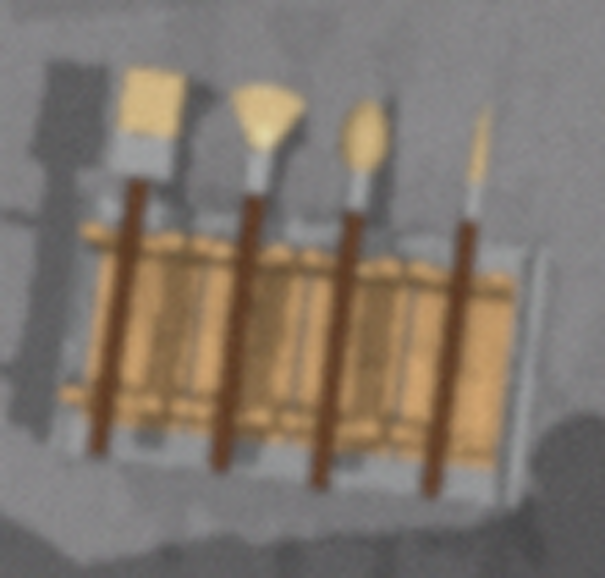

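View pics/top_d.png

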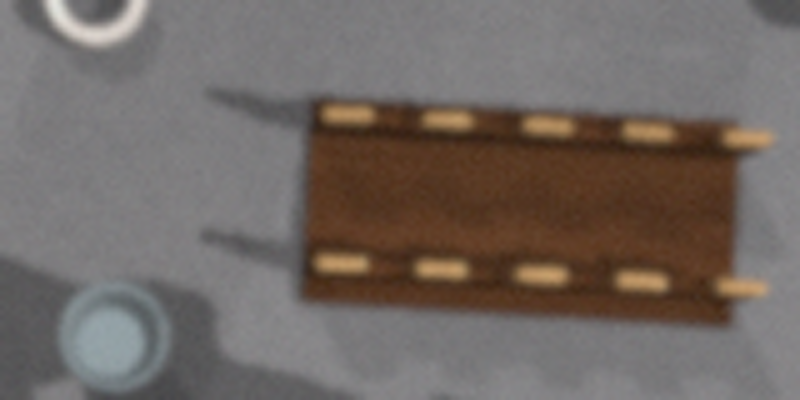

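Crop c shows the four dark handles running from about (138,180)-(98,455) for the flat to (467,222)-(430,495) for the liner. Crop d shows ten pale teeth in two rows on the rack, with the jar rim at (114,336).

```bash
cat >> h.py <<'E'
def blobs(m,amin):
    n,l,s,c=cv2.connectedComponentsWithStats(m.astype(np.uint8))
    return sorted([(c[i],np.argwhere(l==i)[:,::-1].astype(float),s[i]) for i in range(1,n) if s[i,4]>=amin],key=lambda b:b[0][0])
def handles(img,roi):
    x0,y0,x1,y1=roi; b=cv2.resize(img[y0:y1,x0:x1],None,fx=4,fy=4,interpolation=cv2.INTER_CUBIC)
    h=cv2.cvtColor(b,cv2.COLOR_BGR2HSV); H,S,V=h[...,0],h[...,1],h[...,2]
    m=((H<14)|(H>172))&(S>110)&(V<135)
    return m,[( (p+.5)/4-.5+[x0,y0]) for c,p,s in blobs(m,250)]
def axis(P):
    c=P.mean(0); d=np.linalg.svd(P-c,full_matrices=False)[2][0]; d=d*np.sign(d[0]); t=(P-c)@d
    lo,hi=np.percentile(t,[1,99]); return c+d*(lo+hi)/2,np.degrees(np.arctan2(d[1],d[0])),hi-lo,c+d*hi
E
python3 - <<'E'
from h import *
a=cv2.imread('pics/top0.png')
m,Hs=handles(a,(205,120,310,215))
for P in Hs:
    W=ray('top',P,.0615)[:,:2]; c,ang,L,tip=axis(W); print('handle',c.round(4),round(ang,2),L.round(4),'origin',tip.round(4))
b=cv2.resize(a[140:220,365:480],None,fx=4,fy=4,interpolation=cv2.INTER_CUBIC);h=cv2.cvtColor(b,cv2.COLOR_BGR2HSV)
m2=(h[...,2]>160)&(h[...,1]>60)
T=[]
for c,p,s in blobs(m2,60):
    w=ray('top',(c+.5)/4-.5+[365,140],.071)[0];T.append(w[:2]);print(s,w.round(4))
T=np.array(T)
print(T.mean(0))
cv2.imwrite('pics/m.png',np.hstack([m*255,np.zeros((380,9))]) )
print(ray('top',[[315+114/5,140+336/5],[315+110/5,140+340/5]],.085))
E
```

```text
handle [0.5213 0.3305] -6.42 0.143 origin [0.5923 0.3225]
handle [0.5139 0.2646] -5.42 0.1424 origin [0.5848 0.2579]
handle [0.5057 0.21  ] -5.4 0.1431 origin [0.577  0.2033]
handle [0.4524 0.1531] -7.64 0.0436 origin [0.474  0.1502]
handle [0.5268 0.1448] -6.54 0.0942 origin [0.5735 0.1395]
[ 57 206  35  10 283] [ 0.471  -0.1433  0.071 ]
[ 63  88  33   7 211] [ 0.5611 -0.1457  0.071 ]
[136 211  35  10 287] [ 0.4692 -0.2029  0.071 ]
[144  92  31   9 211] [ 0.5593 -0.2062  0.071 ]
[217 215  34  11 298] [ 0.4674 -0.2627  0.071 ]
[223  96  31   9 213] [ 0.5573 -0.265   0.071 ]
[297 219  34  12 301] [ 0.4651 -0.322   0.071 ]
[303 102  31   8 198] [ 0.5549 -0.3252  0.071 ]
[378 223  36  14 355] [ 0.4632 -0.3835  0.071 ]
[383 105  35  11 328] [ 0.5531 -0.3866  0.071 ]
[ 0.512159   -0.26432001]
[[ 0.42205635 -0.0087903   0.085     ]
 [ 0.4196351  -0.00649034  0.085     ]][ WARN:0@0.376] global loadsave.cpp:1063 imwrite_ Unsupported depth image for selected encoder is fallbacked to CV_8U.
```

```bash
cat > go.py <<'E'
# usage: go.py x y z psi_deg : tool-frame shift (after the turn) and twist still to go
import sys
from h import *
x,y,z,psi=map(float,sys.argv[1:5]); s=read_state()
M=R.from_quat(s['tool_rot']).as_matrix(); p0=np.degrees(np.arctan2(M[1,0],M[0,0]))
D=np.array([x,y,z])-s['eef_pos']; q=np.radians(psi)
print('t',round(s['t'],2),'twist',round((p0-psi)/90,4),'dp',np.round([np.cos(q)*D[0]+np.sin(q)*D[1],np.sin(q)*D[0]-np.cos(q)*D[1],-D[2]],4),'w',s['gripper_width'].__round__(4),'pos',s['eef_pos'].round(4))
E
python3 go.py .5238 .3302 .18 -6.4
```

```text
t 0.1 twist 0.3696 dp [ 0.1822 -0.8463  0.0728] w 0.0855 pos [ 0.2484 -0.4905  0.2528]
```

carry_out --grip '[85,85,85,85,45,45,45,45,45,45]' --pt "0 0 0" --pt "0 0 0" --pt "0 0 0" --pt "0 0 0" --pt "0.03 -0.02 0" --pt "0.03 -0.04 0" --pt "0.03 -0.04 0" --pt "0.03 -0.04 0" --pt "0.03 -0.04 0" --pt "0.03 -0.04 0" --twist '[0.0924,0.0924,0.0924,0.0924,0,0,0,0,0,0]'

```text
t: 1.35
eef_pos: [0.4528, -0.2907, 0.2531]
tool_rot: [0.998, -0.056, -0.0, -0.0]
contact_force: [0.3, -0.6, -0.3]
gripper_width: 0.0449
grasp_force: 0.0
```

carry_out --grip '[45,45,45,45,45,45,45,45,45,45]' --pt "0 -0.045 0" --pt "0 -0.045 0" --pt "0 -0.045 0" --pt "0 -0.045 0" --pt "0 -0.045 0" --pt "0 -0.045 0" --pt "0 -0.045 0" --pt "0 -0.045 0" --pt "0 -0.045 0" --pt "0 -0.045 0" --twist '[0,0,0,0,0,0,0,0,0,0]'

```text
t: 2.6
eef_pos: [0.502, 0.1566, 0.2531]
tool_rot: [0.998, -0.056, -0.0, 0.0]
contact_force: [0.5, -0.4, 0.7]
gripper_width: 0.045
grasp_force: 0.0
```

```bash
python3 go.py .5238 .3302 .18 -6.4
```

```text
t 2.6 twist -0.0 dp [ 0.0023 -0.175   0.0731] w 0.045 pos [0.502  0.1566 0.2531]
```

carry_out --grip '[45,45,45,45,45,45,45]' --pt "0.002 -0.045 0.02" --pt "0 -0.045 0.025" --pt "0 -0.045 0.028" --pt "0 -0.04 0.035" --pt "0 0 0.03" --pt "0 0 0" --pt "0 0 0" --twist '[0,0,0,0,0,0,0]'

```text
t: 3.48
eef_pos: [0.5241, 0.3286, 0.1166]
tool_rot: [0.998, -0.056, 0.001, -0.0]
contact_force: [-0.5, -1.2, 0.1]
gripper_width: 0.0452
grasp_force: 0.0
```

```bash
python3 go.py .5238 .3302 .0645 -6.4; python3 - <<'E'
from h import *
a=capture('scene')[:,:,::-1];b=capture('top')[:,:,::-1]
cv2.imwrite('pics/s1.png',np.hstack([cv2.resize(a[100:225,320:450],None,fx=3.5,fy=4),cv2.resize(b[110:220,200:310],None,fx=3,fy=500/110)]))
E
```

```text
t 3.48 twist -0.0004 dp [-0.0005 -0.0015  0.0521] w 0.0452 pos [0.5241 0.3286 0.1166]
```

View pics/s1.png

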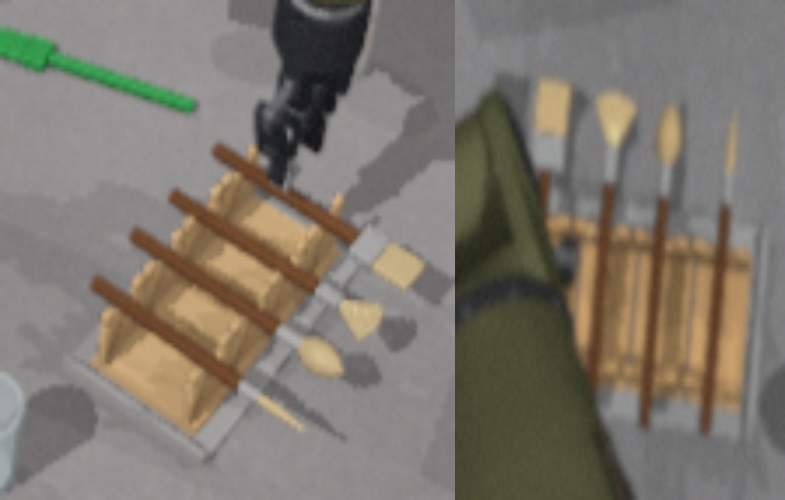

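The gripper stands astride the flat brush, with its near finger at about (280,165) in the left panel, just on the near side of the handle. I'll go down, close and lift.

carry_out --grip '[45,45,45,45,45,10,5,5,5,5]' --pt "0 -0.0015 0.015" --pt "0 0 0.015" --pt "0 0 0.012" --pt "0 0 0.01" --pt "0 0 0" --pt "0 0 0" --pt "0 0 0" --pt "0 0 0" --pt "0 0 0" --pt "0 0 0" --twist '[0,0,0,0,0,0,0,0,0,0]'

```text
t: 4.82
eef_pos: [0.5241, 0.3304, 0.064]
tool_rot: [0.998, -0.056, 0.0, -0.0]
contact_force: [-0.2, -0.5, 5.3]
gripper_width: 0.0108
grasp_force: 59.0
```

carry_out --grip '[5,5,5,5,5,5]' --pt "0 0 0" --pt "0 0 -0.015" --pt "0 0 -0.025" --pt "0 0 -0.03" --pt "0 0 -0.03" --pt "0 0 -0.015" --twist '[0,0,0,0,0,0]'

```text
t: 5.58
eef_pos: [0.5241, 0.3304, 0.1806]
tool_rot: [0.998, -0.056, 0.001, -0.001]
contact_force: [0.4, 0.3, -0.5]
gripper_width: 0.0108
grasp_force: 58.5
```

```bash
python3 go.py .509 -.355 .18 -1.9
```

```text
t 5.58 twist -0.05 dp [7.700e-03 6.855e-01 6.000e-04] w 0.0108 pos [0.5241 0.3304 0.1806]
```

carry_out --grip '[5,5,5,5,5,5,5,5,5,5]' --pt "0 0 0" --pt "0.0077 0.02 0" --pt "0 0.04 0" --pt "0 0.045 0" --pt "0 0.045 0" --pt "0 0.045 0" --pt "0 0.045 0" --pt "0 0.045 0" --pt "0 0.045 0" --pt "0 0.045 0" --twist '[-0.05,0,0,0,0,0,0,0,0,0]'

```text
t: 6.82
eef_pos: [0.5183, -0.0472, 0.178]
tool_rot: [1.0, -0.018, -0.0, 0.0]
contact_force: [1.0, -0.2, -0.3]
gripper_width: 0.0108
grasp_force: 58.5
```

carry_out --grip '[5,5,5,5,5,5,5,5,5,5]' --pt "0 0.045 0" --pt "0 0.045 0" --pt "0 0.045 0" --pt "0 0.045 0" --pt "0 0.045 0" --pt "0 0.045 0" --pt "0 0.03 0" --pt "0 0.0105 0" --pt "0 0 0.03" --pt "0 0 0.03" --twist '[0,0,0,0,0,0,0,0,0,0]'

```text
t: 8.07
eef_pos: [0.5082, -0.355, 0.1175]
tool_rot: [1.0, -0.017, -0.0, -0.0]
contact_force: [0.6, 0.1, -0.3]
gripper_width: 0.0109
grasp_force: 58.5
```

```bash
python3 go.py .509 -.355 .0655 -1.9;  python3 - <<'E'
from h import *
a=capture('scene')[:,:,::-1];b=capture('top')[:,:,::-1]
cv2.imwrite('pics/s2.png',np.hstack([cv2.resize(a[225:365,220:350],None,fx=3.2,fy=3.6),cv2.resize(b[120:225,360:480],None,fx=3,fy=504/105)]))
E
```

```text
t 8.07 twist -0.0006 dp [0.0008 0.     0.052 ] w 0.0109 pos [ 0.5082 -0.355   0.1175]
```

View pics/s2.png

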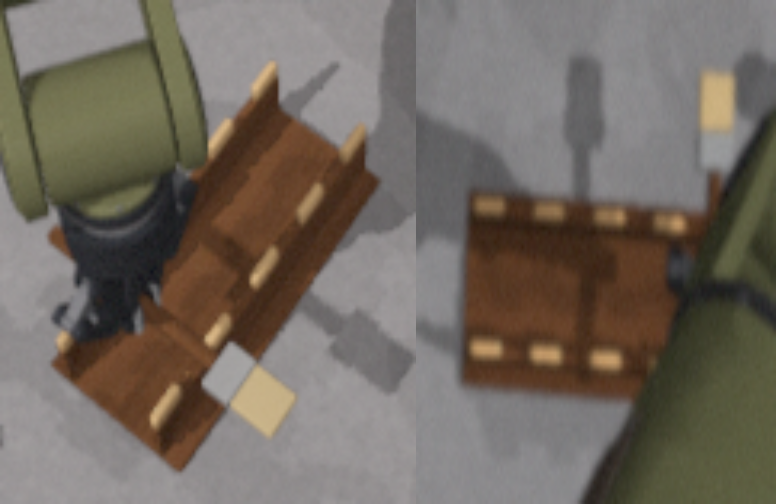

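The left panel shows the flat brush hanging over the end slot, with its ferrule at (230,375) between the last two far teeth. The right panel has it at column 714, which fits the slot once I allow for its height. Next I'll lower and release it.

carry_out --grip '[5,5,5,5,5,5,30,40,40,40]' --pt "0 0 0.015" --pt "0 0 0.015" --pt "0 0 0.012" --pt "0 0 0.007" --pt "0 0 0.0035" --pt "0 0 0" --pt "0 0 0" --pt "0 0 0" --pt "0 0 0" --pt "0 0 0" --twist '[0,0,0,0,0,0,0,0,0,0]'

```text
t: 9.43
eef_pos: [0.5087, -0.3551, 0.0659]
tool_rot: [1.0, -0.017, 0.0, 0.0]
contact_force: [-1.1, -0.2, -0.5]
gripper_width: 0.0401
grasp_force: 0.0
```

carry_out --grip '[40,40,40,40,40,40,40,40,40,40]' --pt "0 0 -0.015" --pt "0 0 -0.03" --pt "0 0 -0.035" --pt "0 0 -0.035" --pt "0 -0.045 0" --pt "0 -0.045 0" --pt "0 -0.045 0" --pt "0 -0.045 0" --pt "0 -0.045 0" --pt "0 -0.045 0" --twist '[0,0,0,0,0,0,0,0,0,0]'

```text
t: 10.68
eef_pos: [0.5177, -0.0839, 0.182]
tool_rot: [1.0, -0.017, 0.001, 0.0]
contact_force: [0.7, -0.1, 1.0]
gripper_width: 0.04
grasp_force: 0.0
```

```bash
python3 go.py .5164 .2644 .12 -5.4;  python3 - <<'E'
from h import *
a=capture('scene')[:,:,::-1];b=capture('top')[:,:,::-1]
cv2.imwrite('pics/t3.png',b)
cv2.imwrite('pics/s3.png',np.hstack([cv2.resize(a[225:365,220:350],None,fx=3.2,fy=3.6),cv2.resize(b[120:225,360:480],None,fx=3,fy=504/105)]))
E
```

```text
t 10.68 twist 0.0388 dp [-0.034  -0.3466  0.062 ] w 0.04 pos [ 0.5177 -0.0839  0.182 ]
```

View pics/s3.png

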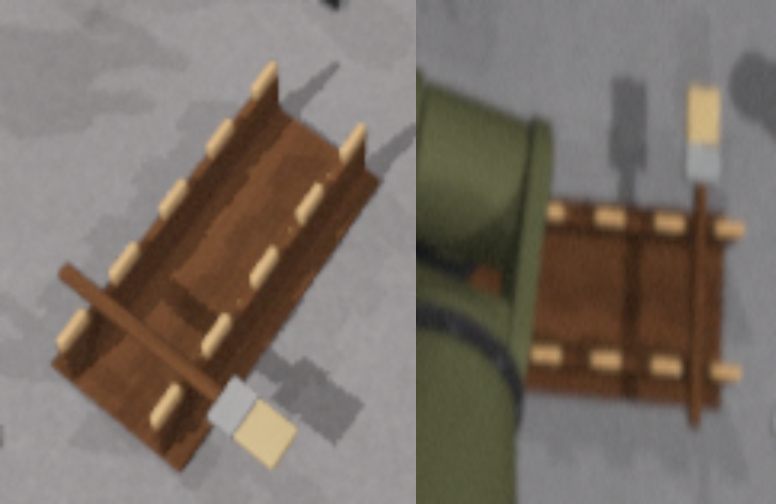

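The flat brush lies level in the right-end slot, midway between the teeth: its handle is at column 698 and the teeth are at 668 and 729. Next is the fan.

carry_out --grip '[40,40,40,40,40,40,40,40,40,40]' --pt "0 -0.03 0" --pt "-0.01 -0.045 0" --pt "-0.012 -0.045 0" --pt "-0.012 -0.045 0" --pt "0 -0.045 0" --pt "0 -0.045 0" --pt "0 -0.045 0" --pt "0 -0.0466 0.01" --pt "0 0 0.027" --pt "0 0 0.025" --twist '[0.0388,0,0,0,0,0,0,0,0,0]'

```text
t: 12.02
eef_pos: [0.5149, 0.2632, 0.1188]
tool_rot: [0.999, -0.047, 0.0, -0.0]
contact_force: [1.3, -0.1, -0.0]
gripper_width: 0.0397
grasp_force: 0.0
```

```bash
python3 go.py .5164 .2644 .0645 -5.4
```

```text
t 12.03 twist 0.0005 dp [ 0.0014 -0.0013  0.0543] w 0.0397 pos [0.5149 0.2632 0.1188]
```

carry_out --grip '[40,40,40,40,40,10,5,5,5,5]' --pt "0.0015 -0.0015 0.015" --pt "0 0 0.017" --pt "0 0 0.012" --pt "0 0 0.01" --pt "0 0 0" --pt "0 0 0" --pt "0 0 0" --pt "0 0 0" --pt "0 0 0" --pt "0 0 0" --twist '[0,0,0,0,0,0,0,0,0,0]'

```text
t: 13.28
eef_pos: [0.5165, 0.2646, 0.0655]
tool_rot: [0.999, -0.047, 0.001, -0.0]
contact_force: [-0.2, -0.4, 6.1]
gripper_width: 0.0105
grasp_force: 59.1
```

carry_out --grip '[5,5,5,5,5,5,5]' --pt "0 0 -0.015" --pt "0 0 -0.025" --pt "0 0 -0.03" --pt "0 0 -0.03" --pt "0 0 -0.015" --pt "0 0 0" --pt "0 0 0" --twist '[0,0,0,0,0,-0.0388,0]'

```text
t: 14.15
eef_pos: [0.516, 0.2644, 0.1796]
tool_rot: [1.0, -0.017, -0.0, 0.0]
contact_force: [-0.6, 0.1, -1.1]
gripper_width: 0.0109
grasp_force: 58.5
```

```bash
python3 go.py .511 -.295 .18 -1.9
```

```text
t 14.15 twist -0.0003 dp [ 1.350e-02  5.592e-01 -4.000e-04] w 0.0109 pos [0.516  0.2644 0.1796]
```

carry_out --grip '[5,5,5,5,5,5,5,5,5,5]' --pt "0.0135 0.02 0" --pt "0 0.04 0" --pt "0 0.045 0" --pt "0 0.045 0" --pt "0 0.045 0" --pt "0 0.045 0" --pt "0 0.045 0" --pt "0 0.045 0" --pt "0 0.045 0" --pt "0 0.045 0" --twist '[0,0,0,0,0,0,0,0,0,0]'

```text
t: 15.4
eef_pos: [0.5153, -0.1572, 0.1795]
tool_rot: [1.0, -0.017, -0.0, -0.0]
contact_force: [0.0, -0.1, -0.6]
gripper_width: 0.0107
grasp_force: 58.5
```

carry_out --grip '[5,5,5,5,5,5,5]' --pt "0 0.045 0" --pt "0 0.045 0" --pt "0 0.0342 0" --pt "0 0.015 0" --pt "0 0 0.03" --pt "0 0 0.03" --pt "0 0 0" --twist '[0,0,0,0,0,0,0]'

```text
t: 16.27
eef_pos: [0.5103, -0.2937, 0.1177]
tool_rot: [1.0, -0.017, -0.002, -0.001]
contact_force: [0.4, -0.3, -0.8]
gripper_width: 0.0103
grasp_force: 58.6
```

```bash
python3 go.py .511 -.295 .0655 -1.9
```

```text
t 16.27 twist -0.0001 dp [0.0007 0.0012 0.0522] w 0.0103 pos [ 0.5103 -0.2937  0.1177]
```

carry_out --grip '[5,5,5,5,5,5,30,40,40,40]' --pt "0 0.001 0.015" --pt "0 0 0.015" --pt "0 0 0.012" --pt "0 0 0.007" --pt "0 0 0.003" --pt "0 0 0" --pt "0 0 0" --pt "0 0 0" --pt "0 0 0" --pt "0 0 0" --twist '[0,0,0,0,0,0,0,0,0,0]'

```text
t: 17.52
eef_pos: [0.5111, -0.2959, 0.0679]
tool_rot: [1.0, -0.017, 0.0, 0.0]
contact_force: [-0.1, -0.5, -0.9]
gripper_width: 0.0399
grasp_force: 0.0
```

carry_out --grip '[40,40,40,40,40,40,40,40,40,40]' --pt "0 0 -0.015" --pt "0 0 -0.03" --pt "0 0 -0.035" --pt "0 0 -0.035" --pt "0 -0.045 0" --pt "0 -0.045 0" --pt "0 -0.045 0" --pt "0 -0.045 0" --pt "0 -0.045 0" --pt "0 -0.045 0" --twist '[0,0,0,0,0.0388,0,0,0,0,0]'

```text
t: 18.77
eef_pos: [0.5338, -0.0255, 0.184]
tool_rot: [0.999, -0.047, 0.001, 0.0]
contact_force: [0.4, -1.2, -0.0]
gripper_width: 0.04
grasp_force: 0.0
```

```bash
python3 go.py .508 .2098 .12 -5.4
```

```text
t 18.77 twist 0.0 dp [-0.0479 -0.2318  0.064 ] w 0.04 pos [ 0.5338 -0.0255  0.184 ]
```

carry_out --grip '[40,40,40,40,40,40,40,40,40]' --pt "-0.012 -0.045 0" --pt "-0.012 -0.045 0" --pt "-0.012 -0.045 0" --pt "-0.0119 -0.045 0" --pt "0 -0.0358 0" --pt "0 -0.016 0.014" --pt "0 0 0.025" --pt "0 0 0.025" --pt "0 0 0" --twist '[0,0,0,0,0,0,0,0,0]'

```text
t: 19.9
eef_pos: [0.5071, 0.2076, 0.1172]
tool_rot: [0.999, -0.047, -0.002, 0.001]
contact_force: [-0.2, -0.2, 0.2]
gripper_width: 0.0402
grasp_force: 0.0
```

```bash
python3 go.py .508 .2098 .0645 -5.4;  python3 - <<'E'
from h import *
a=capture('scene')[:,:,::-1]
cv2.imwrite('pics/s4.png',np.hstack([cv2.resize(a[225:365,220:350],None,fx=3,fy=3),cv2.resize(a[120:260,320:450],None,fx=3,fy=3)]))
E
```

```text
t 19.9 twist -0.0003 dp [ 0.0007 -0.0023  0.0527] w 0.0402 pos [0.5071 0.2076 0.1172]
```

View pics/s4.png

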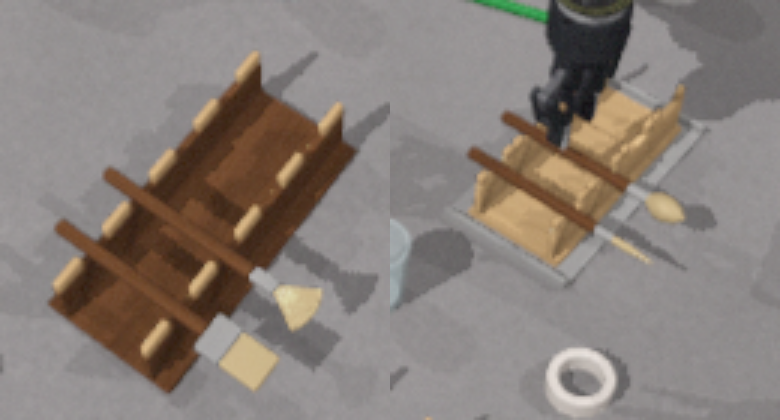

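Flat and fan now lie in adjacent right-hand slots, with the fan's handle at (180,220) between teeth. The gripper stands astride the mop's handle at (560,140).

carry_out --grip '[40,40,40,40,40,10,5,5,5,5]' --pt "0 -0.0015 0.015" --pt "0 0 0.016" --pt "0 0 0.012" --pt "0 0 0.01" --pt "0 0 0" --pt "0 0 0" --pt "0 0 0" --pt "0 0 0" --pt "0 0 0" --pt "0 0 0" --twist '[0,0,0,0,0,0,0,0,0,0]'

```text
t: 21.2
eef_pos: [0.5083, 0.21, 0.0664]
tool_rot: [0.999, -0.047, 0.001, -0.0]
contact_force: [-1.5, -0.4, 5.0]
gripper_width: 0.0107
grasp_force: 59.1
```

carry_out --grip '[5,5,5,5,5,5,5]' --pt "0 0 -0.015" --pt "0 0 -0.025" --pt "0 0 -0.03" --pt "0 0 -0.03" --pt "0 0 -0.015" --pt "0 0 0" --pt "0 0 0" --twist '[0,0,0,0,0,-0.0388,0]'

```text
t: 22.08
eef_pos: [0.5078, 0.2098, 0.1806]
tool_rot: [1.0, -0.017, -0.0, 0.0]
contact_force: [0.4, -0.0, -0.4]
gripper_width: 0.0106
grasp_force: 58.5
```

```bash
python3 go.py .513 -.235 .18 -1.9
```

```text
t 22.07 twist -0.0003 dp [0.02   0.4444 0.0006] w 0.0106 pos [0.5078 0.2098 0.1806]
```

carry_out --grip '[5,5,5,5,5,5,5,5,5,5]' --pt "0.01 0.02 0" --pt "0.01 0.04 0" --pt "0 0.045 0" --pt "0 0.045 0" --pt "0 0.045 0" --pt "0 0.045 0" --pt "0 0.045 0" --pt "0 0.045 0" --pt "0 0.045 0" --pt "0 0.04 0" --twist '[0,0,0,0,0,0,0,0,0,0]'

```text
t: 23.32
eef_pos: [0.5138, -0.2071, 0.1804]
tool_rot: [1.0, -0.018, -0.0, -0.0]
contact_force: [0.5, -0.1, -0.1]
gripper_width: 0.0105
grasp_force: 58.5
```

carry_out --grip '[5,5,5,5,5]' --pt "0 0.0194 0" --pt "0 0.01 0" --pt "0 0 0.03" --pt "0 0 0.03" --pt "0 0 0" --twist '[0,0,0,0,0]'

```text
t: 23.95
eef_pos: [0.5126, -0.2336, 0.119]
tool_rot: [1.0, -0.016, -0.002, -0.001]
contact_force: [0.7, -0.2, 0.0]
gripper_width: 0.0107
grasp_force: 58.6
```

```bash
python3 go.py .513 -.235 .067 -1.9
```

```text
t 23.95 twist 0.0004 dp [0.0005 0.0013 0.052 ] w 0.0107 pos [ 0.5126 -0.2336  0.119 ]
```

carry_out --grip '[5,5,5,5,5,5,30,40,40,40]' --pt "0 0 0.015" --pt "0 0 0.015" --pt "0 0 0.012" --pt "0 0 0.007" --pt "0 0 0.003" --pt "0 0 0" --pt "0 0 0" --pt "0 0 0" --pt "0 0 0" --pt "0 0 0" --twist '[0,0,0,0,0,0,0,0,0,0]'

```text
t: 25.2
eef_pos: [0.5133, -0.235, 0.0689]
tool_rot: [1.0, -0.017, 0.0, 0.0]
contact_force: [0.4, -0.1, -0.1]
gripper_width: 0.0402
grasp_force: 0.0
```

carry_out --grip '[40,40,40,40,40,40,40,40,40,40]' --pt "0 0 -0.015" --pt "0 0 -0.03" --pt "0 0 -0.035" --pt "0 0 -0.035" --pt "0 -0.03 0" --pt "0 -0.045 0" --pt "0 -0.045 0" --pt "0 -0.045 0" --pt "0 -0.045 0" --pt "0 -0.045 0" --twist '[0,0,0,0,0.051,0,0,0,0,0]'

```text
t: 26.45
eef_pos: [0.5398, 0.0201, 0.185]
tool_rot: [0.998, -0.057, 0.001, 0.0]
contact_force: [1.4, -0.6, -0.2]
gripper_width: 0.04
grasp_force: 0.0
```

```bash
python3 go.py .505 .147 .12 -6.5
```

```text
t 26.45 twist 0.0 dp [-0.0489 -0.1222  0.065 ] w 0.04 pos [0.5398 0.0201 0.185 ]
```

carry_out --grip '[40,40,40,40,40,40,40,40]' --pt "-0.025 -0.042 0" --pt "-0.024 -0.045 0" --pt "0 -0.025 0" --pt "0 -0.0105 0.01" --pt "0 0 0.025" --pt "0 0 0.03" --pt "0 0 0" --pt "0 0 0" --twist '[0,0,0,0,0,0,0,0]'

```text
t: 27.45
eef_pos: [0.5054, 0.1455, 0.1198]
tool_rot: [0.998, -0.057, 0.0, -0.0]
contact_force: [0.4, -0.5, 0.3]
gripper_width: 0.0397
grasp_force: 0.0
```

```bash
python3 go.py .505 .147 .0645 -6.5;  python3 - <<'E'
from h import *
a=capture('scene')[:,:,::-1]
cv2.imwrite('pics/s5.png',np.hstack([cv2.resize(a[225:365,220:350],None,fx=3,fy=3),cv2.resize(a[120:260,290:420],None,fx=3,fy=3)]))
E
```

```text
t 27.45 twist -0.0002 dp [-0.0005 -0.0014  0.0553] w 0.0397 pos [0.5054 0.1455 0.1198]
```

View pics/s5.png

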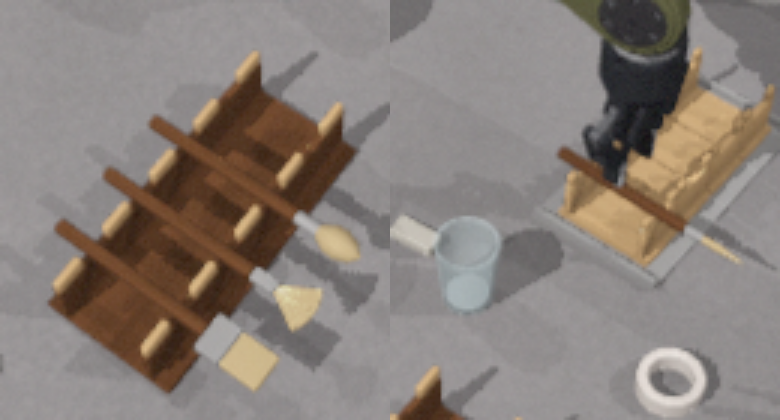

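Three brushes are seated, with the mop at (225,165) in the third slot, and the jar hasn't moved. The gripper stands astride the liner's handle at (620,185).

carry_out --grip '[40,40,40,40,40,10,5,5,5,5]' --pt "0 -0.0015 0.016" --pt "0 0 0.016" --pt "0 0 0.013" --pt "0 0 0.01" --pt "0 0 0" --pt "0 0 0" --pt "0 0 0" --pt "0 0 0" --pt "0 0 0" --pt "0 0 0" --twist '[0,0,0,0,0,0,0,0,0,0]'

```text
t: 28.75
eef_pos: [0.5053, 0.1474, 0.0643]
tool_rot: [0.998, -0.057, 0.001, -0.0]
contact_force: [-1.7, -0.2, 6.8]
gripper_width: 0.0108
grasp_force: 59.1
```

carry_out --grip '[5,5,5,5,5,5,5]' --pt "0 0 -0.015" --pt "0 0 -0.025" --pt "0 0 -0.03" --pt "0 0 -0.03" --pt "0 0 -0.015" --pt "0 0 0" --pt "0 0 0" --twist '[0,0,0,0,0,-0.051,0]'

```text
t: 29.62
eef_pos: [0.5048, 0.1473, 0.1787]
tool_rot: [1.0, -0.017, -0.0, 0.0]
contact_force: [-0.4, -0.6, -0.4]
gripper_width: 0.0107
grasp_force: 58.5
```

```bash
python3 go.py .515 -.175 .18 -1.9
```

```text
t 29.62 twist -0.0003 dp [ 0.0209  0.3218 -0.0013] w 0.0107 pos [0.5048 0.1473 0.1787]
```

carry_out --grip '[5,5,5,5,5,5,5,5,5,5]' --pt "0.01 0.02 0" --pt "0.011 0.04 0" --pt "0 0.045 0" --pt "0 0.045 0" --pt "0 0.045 0" --pt "0 0.045 0" --pt "0 0.045 0" --pt "0 0.0268 0" --pt "0 0.01 0" --pt "0 0 0.03" --twist '[0,0,0,0,0,0,0,0,0,0]'

```text
t: 30.88
eef_pos: [0.5161, -0.1754, 0.1498]
tool_rot: [1.0, -0.018, 0.002, 0.001]
contact_force: [0.1, 0.9, -1.3]
gripper_width: 0.0105
grasp_force: 58.5
```

carry_out --grip '[5,5]' --pt "0 0 0.03" --pt "0 0 0" --twist '[0,0]'

```text
t: 31.12
eef_pos: [0.5144, -0.1739, 0.117]
tool_rot: [1.0, -0.017, -0.002, -0.001]
contact_force: [-0.3, -0.0, -0.3]
gripper_width: 0.0105
grasp_force: 58.5
```

```bash
python3 go.py .515 -.175 .065 -1.9
```

```text
t 31.12 twist -0.0001 dp [0.0006 0.0011 0.052 ] w 0.0105 pos [ 0.5144 -0.1739  0.117 ]
```

carry_out --grip '[5,5,5,5,5,5,30,40,40,40]' --pt "0 0 0.015" --pt "0 0 0.015" --pt "0 0 0.012" --pt "0 0 0.007" --pt "0 0 0.003" --pt "0 0 0" --pt "0 0 0" --pt "0 0 0" --pt "0 0 0" --pt "0 0 0" --twist '[0,0,0,0,0,0,0,0,0,0]'

```text
t: 32.38
eef_pos: [0.5153, -0.175, 0.0669]
tool_rot: [1.0, -0.017, 0.0, 0.0]
contact_force: [-0.1, 0.3, -0.1]
gripper_width: 0.0399
grasp_force: 0.0
```

carry_out --grip '[40,40,40,40,40,40,40,40,40,40]' --pt "0 0 -0.015" --pt "0 0 -0.03" --pt "0 0 -0.035" --pt "0 0 -0.035" --pt "0 -0.045 -0.02" --pt "0 -0.045 0" --pt "0 -0.045 0" --pt "0 -0.045 0" --pt "0 -0.045 0" --pt "0 -0.03 0" --twist '[0,0,0,0,0,0,0,0,0,0]'

```text
t: 33.62
eef_pos: [0.5236, 0.0817, 0.203]
tool_rot: [1.0, -0.016, 0.001, -0.0]
contact_force: [-0.3, -0.8, 0.4]
gripper_width: 0.0398
grasp_force: 0.0
```

carry_out --grip '[40,40,40,40,40,40,40]' --pt "0 -0.045 0" --pt "0 -0.045 0" --pt "0 -0.045 0" --pt "0 -0.045 0" --pt "0 -0.045 0" --pt "0 0 0" --pt "0 0 0" --twist '[0,0,0,0,0,0,0]'

```text
t: 34.5
eef_pos: [0.5312, 0.3043, 0.2023]
tool_rot: [1.0, -0.017, 0.0, 0.0]
contact_force: [0.0, 0.2, -0.2]
gripper_width: 0.0402
grasp_force: 0.0
```

```bash
python3 - <<'E'
from h import *
a=capture('scene')[:,:,::-1];b=capture('top')[:,:,::-1]
cv2.imwrite('pics/s6.png',np.hstack([cv2.resize(a[160:365,220:350],None,fx=2.9,fy=2.9),cv2.resize(b[110:225,315:475],None,fx=2.6,fy=2.9*205/115)]))
print(read_state()['t'])
E
```

```text
34.6
```

View pics/s6.png

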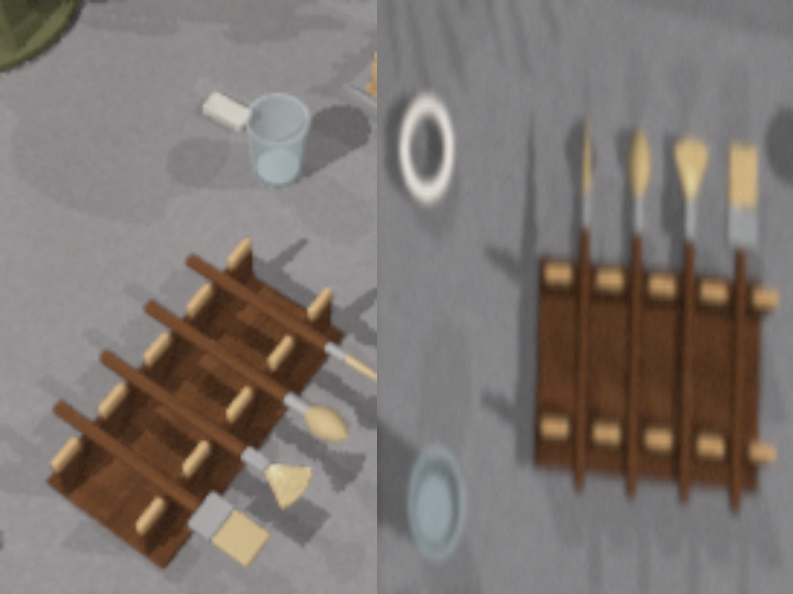

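All four lie in their slots: liner, mop, fan and flat from left to right, at columns 582, 635, 687 and 739, each midway between teeth. The jar is where it was.

```bash
python3 -c "
from plant import sign_off
print(sign_off())"
```

```text
the job is handed in; nothing more can be done
None
```

The four brushes now lie in the dark rack in reverse order (liner, mop, fan, flat from left to right), bristles on the far side; the jar was not moved, and the job was handed in at about 35 s.

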